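# Put the wooden tofu press back together

### The arm

A 6-joint arm with a two-finger parallel gripper is mounted at the origin on the work surface. World frame = base frame: x ahead of the robot, y to its left, z up, the work surface at z = 0. Lengths are in m, angles in rad, forces in N, time in s.
With the tool pointing down it reaches from about 0.3 to 0.85 m from the base axis. Payload 4.2 kg.
Tool frame: the origin (TCP) lies at the centre of the arm's flange, where the gripper is bolted on; the fingertips stand 191 mm ahead of it and the grasp point (between the pads) lies 172 mm ahead of it; z points along the fingers, y is the line along which they close (so a half turn about z gives the same grasp; the last joint's range is limited). The gripper opens to 91 mm and grips with 3 to 60 N. Pads are 32 mm wide; open, the fingers measure 118 mm over their backs; the gripper's body (76 mm by 178 mm) begins 60 mm behind the grasp point.
Start: joints at [1.107, 0.32, 1.565, -0, 1.257, -0.02], TCP at [0.247, 0.519, 0.405] pointing down, gripper open.
Joint ranges: [-3.11, 3.11], [-0.84, 2.01], [0.21, 2.61], [-1.34, 4.49], [0.05, 2.63], [-2.56, 2.56]. Speed limits (rad/s): [2.57, 2.57, 3.14, 3.14, 3.14, 3.14].

### API

Orientations are given as a unit quaternion [x, y, z, w].
In Python, from cell import ctrl gives the robot as it stands. The module is installed in compiled form; this text tells all that it offers.
- The arm moves only by the tool carry_out, never from a script. Its argument "plan" is a list of rows, each an object with "dp": the shift along the world's x, y, z in units of 10 cm (1.0 is 10 cm), a list of three; "twist": the turn about the world's z in units of 2 pi rad (1.0 is 2 pi rad); "jaw": the opening, from -1 (shut) to 1 (fully open). A call has 1 to 12 rows; each row is the pose to reach, as a shift and turn from the pose commanded when the call began, turning the shorter way round; what a row does not reach only later rows make up. A row lasts 1/8 s, in which the tool goes at most 62.5 mm and 10.7 degrees, less where a joint would pass 70% of its speed; a pose out of reach is approached as far as the arm can. A call with a number of a shift or a turn outside -1 to 1 is refused whole. A call with a gripper value outside its range is refused whole. The fingers move at their own pace and stop on an object; the grip force is fixed at half the most. Time passes only in rows, so rows that repeat a pose let the fingers close. It gives the time, the measured TCP pose, the force, the opening and the grip force at its end, in the units of the state.
- ctrl.read_state(): the state, without advancing time (a new reading comes with each control period).
- ctrl.grab_frame(name): name is "side" or "top"; returns (picture, depth): 400x640x3 uint8, red, green, blue; 400x640 float32, m along the optical axis (not along the pixel's ray), 0 where there is no reading.
- ctrl.calibration(name): a dict with "mtx" (3x3 intrinsics, pixels), "R" (3x3) and "t" (3): a world point X has camera coordinates R X + t. Camera axes: x right, y down, z forward; pixel columns grow to the right and rows downward; lengths in m; the calibration is good to about 2 mm. A picture is of the moment at which its call begins. calibration takes no time and is no camera call.
- ctrl.close_job(): hands the job in; it is judged then, once.
Trained networks look in the newest picture that a camera, given by its name, has taken for a name from the list of things; names that differ only in an ending like _2 or _b are one class to them, and where a whole thing is asked for, a point or a joint stands for the part that bears it (a point fixed in the world has none). Each returns a list of dicts, best first, with "confidence" (0 to 1); they miss things now and then, are a little off and sometimes report something else, mostly with a low value. They report only what shows in the picture. A call takes as long as a camera call. They do not tell look-alikes from the thing itself.
- ctrl.silhouettes(camera, query): "mask" (400x640 bool, what is visible of it) and "location" ([column, row] in pixels, amid what is visible of it).
- ctrl.pinpoint(camera, query): "location" ([column, row] in pixels: a listed point, or the origin of a listed thing).
The state is a dict: "clock": time; "qpos": joint angles; "joint_velocities": joint speeds; "tau": joint torques, N m; "eef_pos": TCP position; "tcp_rot": TCP orientation; "force": force on the tool from outside, world axes, zero at the start; "ft_torque": the same for the moment, N m; "width": opening from 0.0 (shut) to 1.0 (fully open); "gripper_force": force on a finger pad.
Only numpy, scipy, OpenCV 4.12 (cv2) and the standard library are available. Lean on these libraries where they do the work, as an engineer would, in place of code of your own. Each camera call takes 0.05 s, during which the arm holds its last target. There are 200 camera calls.

### The job

The wooden tofu press has been washed: put it back together in its stand, first the open basket on the stand's floor, then the spacer frame flat on the basket's rim, then the press plate with its grip upwards, each lowered (not dropped) so that it sits level and square in the pocket. The wire drying rack lets you take the basket only by its ends and the stand takes it only when held by its long sides, so stand the basket upright on the open counter, let go, and take it again the other way. Leave the other things on the counter where they are.

Things in the scene. Friction and masses are not known exactly. Their poses are not given: they have to be found in the camera images.
- stand: Fixed brown wooden stand, 91 x 71 x 72 mm high. Origin: centre of underside; x along its length, z up. Floor top at z = 10 mm; pocket 75 (x) x 59 (y) mm. x ends closed by walls 8 mm thick; each long side is open in its middle, 50 mm wide, between corner returns, so fingers can go down there. Walls upright to z = 64 mm, then flaring out 4 mm up to 72 mm as a lead-in.
- rack: Small steel wire drying rack, fixed. Origin: centre of underside; x along its fences. Slats carry the basket 8 mm above the counter. Wire fences 65 mm long (x), inner faces at y = +-30.5 mm, 43.5 mm high, just over the basket's rim: its long sides cannot be reached. x ends open, the basket overhanging about 3 mm.
- basket: Brown wooden open-topped box, 70 (x) x 54 (y) x 30 mm high, walls and floor 5 mm. Origin: centre of its underside, z up. It starts upright in the rack, its x along the rack's x. Seated, its underside is on the stand's floor and its x along the stand's x, either way round.
- spacer: Brown wooden rectangular frame, 70 (x) x 54 (y) x 14 mm thick, with a 46 x 30 mm window through it (bars 12 mm wide). Origin: centre of its underside, z up. Lies flat on the counter. Seated, it lies on the basket's rim, its underside 40 mm above the stand's origin.
- plate: Brown wooden press plate, 70 (x) x 54 (y) x 10 mm, with a grip rib on top in its middle, 40 (x) x 14 (y) mm, rising 20 mm above the plate (top at 30 mm). Origin: centre of its underside, z up. Lies flat on the counter, rib up. Seated, it lies on the spacer, its underside 54 mm above the stand's origin.
- bowl: Bystander: brown glazed bowl, 150 mm across, 60 mm high. Origin: centre of its underside.
- shaker: Bystander: white salt shaker with a steel cap, 42 mm across, 71 mm high. Origin: centre of its underside.
- spoons: Bystander: three aluminium measuring spoons on a ring, fanned out, 8 mm high. Origin: under the ring; the spoons reach 120 mm out along +x.
- timer: Bystander: square white kitchen timer with a dial, 55 x 55 x 37 mm. Origin: centre of its underside.
There are look-alikes about, which are no part of the job. What is shaped like the basket but blue or purple is not meant.

How it is judged:
By the outcome, as a careful person would: the job done as asked, in the order asked, and still so for the second after the job is handed in, with the robot touching nothing.
It also fails if it takes over 72 s, if anything falls off the work surface, if the arm or the gripper's body presses on something with over 40 N, if the wrist force passes 120 N, or if a joint passes its speed limit or range.

## Working session

There is one attempt and no reset: what is moved stays moved. The work goes in short steps, Python scripts to look and compute and a tool call to move; the robot and the scene stay as the last step left them, time stands still between calls to the robot, and variables do not carry over. Pictures are saved under pics/ and viewed, at most 10 in all, crops included, and the job is handed in when it is done.

Besides the shell and the picture viewer there is one more tool, called after ">>>" in YAML: its name, and indented under it one key for each argument. carry_out: Moves the arm, as the interface text tells. Shifts and turns lie within -1 to 1; 1 stands for 10 cm of shift or 2 pi rad of turn. Its arguments: {"type":"object","properties":{"plan":{"type":"array","items":{"type":"object","properties":{"dp":{"type":"array","items":{"type":"number","minimum":-1,"maximum":1}},"twist":{"type":"number","minimum":-1,"maximum":1},"jaw":{"type":"number"}}}}},"required":["plan"]}

```bash
mkdir -p pics; cat > h.py <<'E'
import numpy as np, cv2
from cell import ctrl
def grab(n,save=None):
    p,d=ctrl.grab_frame(n)
    if save: cv2.imwrite('pics/'+save,p[:,:,::-1])
    return p,d
def cloud(n,d):
    c=ctrl.calibration(n);K=np.array(c['mtx']);R=np.array(c['R']);t=np.array(c['t'])
    v,u=np.mgrid[:400,:640]
    P=np.stack([(u-K[0,2])/K[0,0]*d,(v-K[1,2])/K[1,1]*d,d],-1)
    return (P-t)@R
E
python3 - <<'E'
from h import *
print(ctrl.read_state())
for n in('side','top'):
    p,d=grab(n,n+'1.png'); c=ctrl.calibration(n); print(n,c, -np.array(c['R']).T@np.array(c['t']))
    np.savez(n+'1.npz',p=p,d=d)
    for q in('stand','rack','basket','spacer','plate','bowl','shaker','spoons','timer'):
        P=cloud(n,d)
        for s in ctrl.silhouettes(n,q)[:5]:
            m=s['mask']&(d>0); X=P[m]
            print(q,round(s['confidence'],2),np.round(s['location']),m.sum(),np.round(np.median(X,0),3),np.round(np.percentile(X,[2,98],axis=0),3).tolist()) if m.sum() else None
E
```

```text
{'clock': 0.0, 'qpos': array([ 1.10700091e+00,  3.20305331e-01,  1.56567304e+00,  1.36585193e-06,
        1.25738091e+00, -2.00172319e-02]), 'joint_velocities': array([-0.00023339,  0.00094037, -0.00076678, -0.0013691 ,  0.00250952,
        0.00064765]), 'tau': array([-1.49575466e-03, -4.12470174e+01, -2.31973028e+01,  7.26571237e-02,
        4.58017015e-02, -1.49654884e-04]), 'eef_pos': array([0.24681456, 0.51915437, 0.40391459]), 'tcp_rot': array([ 2.20072911e-01,  9.75483026e-01, -8.57440284e-04, -2.12232164e-04]), 'force': array([ 0.22750118, -1.18060081,  0.24409843]), 'ft_torque': array([-0.01280395,  0.00800535, -0.03591212]), 'gripper_force': 0.0, 'width': 1.0000364067646403}
side {'mtx': array([[449.71965961,   0.        , 322.9713456 ],
       [  0.        , 449.71965961, 196.77642059],
       [  0.        ,   0.        ,   1.        ]]), 'R': array([[-0.93969105, -0.34152013,  0.01856686],
       [-0.26683239,  0.69806453, -0.66445947],
       [ 0.21396542, -0.62934086, -0.74709362]]), 't': array([0.53306417, 0.20517833, 1.15128892])} [0.30932784 0.76337759 0.98655597]
sta
[... 2007 characters left out ...]
, [0.42, 0.397, 0.033]]
basket 0.65 [214. 226.] 447 [0.486 0.295 0.016] [[0.453, 0.265, 0.01], [0.519, 0.316, 0.041]]
spacer 0.68 [388. 190.] 283 [ 0.58  -0.228  0.015] [[0.543, -0.261, 0.002], [0.616, -0.192, 0.019]]
plate 0.71 [362. 252.] 443 [ 0.401 -0.138  0.011] [[0.366, -0.167, 0.005], [0.434, -0.114, 0.033]]
bowl 0.81 [243. 129.] 2122 [0.772 0.226 0.025] [[0.699, 0.153, 0.002], [0.833, 0.286, 0.062]]
shaker 0.63 [216. 170.] 231 [0.65  0.294 0.064] [[0.634, 0.281, 0.0], [0.672, 0.326, 0.073]]
spoons 0.75 [454. 235.] 295 [ 0.459 -0.405  0.009] [[0.388, -0.462, 0.002], [0.489, -0.377, 0.013]]
timer 0.9 [324. 128.] 343 [ 0.774 -0.031  0.027] [[0.751, -0.058, 0.014], [0.804, -0.007, 0.04]]
```

```bash
python3 - <<'E'
import cv2,numpy as np
a=cv2.imread('pics/top1.png')[90:340,150:500];b=cv2.imread('pics/side1.png')[120:400,180:460]
cv2.imwrite('pics/a.png',cv2.resize(a,None,fx=2.2,fy=2.2,interpolation=cv2.INTER_CUBIC)); cv2.imwrite('pics/b.png',cv2.resize(b,None,fx=2.1,fy=2.1,interpolation=cv2.INTER_CUBIC))
E
```

```text
(no output)
```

View pics/a.png

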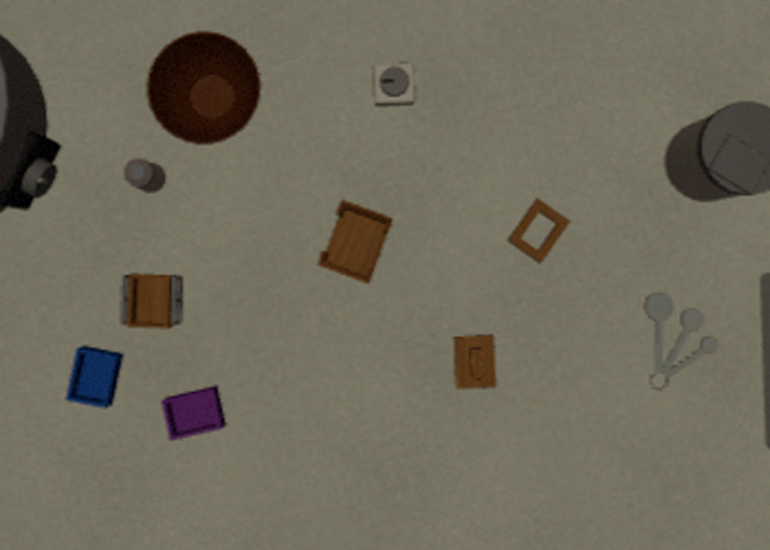

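View pics/b.png

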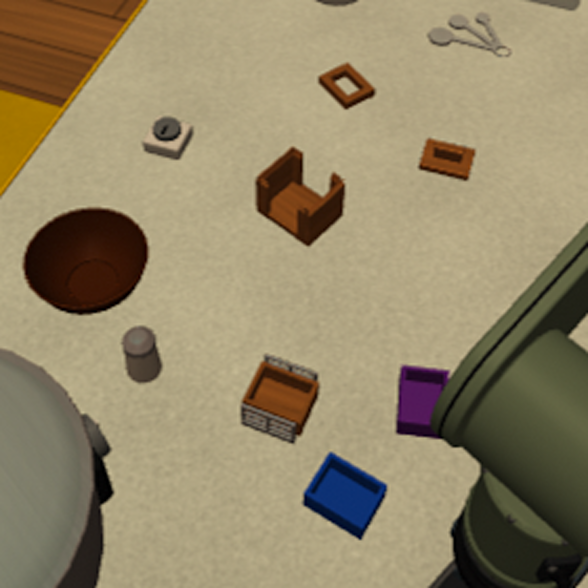

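Top view (full-frame pixels):
- Candidates for the basket are brown in the rack at (219,226), blue at (193,261) and purple at (238,277). I choose the brown one in the rack.
- The spacer frame is at (395,195), the plate at (366,254) and the stand at (312,200).

Next I fit precise poses.

```bash
cat >> h.py <<'E'
from scipy.optimize import minimize
def bx(x0,x1,y0,y1,z0,z1): return np.array([[x,y,z] for x in(x0,x1) for y in(y0,y1) for z in(z0,z1)])/1000.
def ring(X,Y,w,v,z0,z1): return [bx(-X,X,Y-v,Y,z0,z1),bx(-X,X,-Y,-Y+v,z0,z1),bx(-X,-X+w,-Y,Y,z0,z1),bx(X-w,X,-Y,Y,z0,z1)]
M={'basket':[bx(-35,35,-27,27,0,5)]+ring(35,27,5,5,0,30),
 'spacer':ring(35,27,12,12,0,14),
 'plate':[bx(-35,35,-27,27,0,10),bx(-20,20,-7,7,0,30)],
 'stand':[bx(-45.5,45.5,-35.5,35.5,0,10),bx(-45.5,-37.5,-35.5,35.5,0,72),bx(37.5,45.5,-35.5,35.5,0,72)]+
   [bx(*sorted((a*25,a*45.5)),*sorted((b*29.5,b*35.5)),0,72) for a in(-1,1) for b in(-1,1)]}
S=6
def proj(n,X):
    c=ctrl.calibration(n);q=X@np.array(c['R']).T+np.array(c['t']);q=q@np.array(c['mtx']).T
    return q[:,:2]/q[:,2:]
def render(n,name,p,roi):
    x,y,z,a=p;u0,v0,u1,v1=roi
    Rz=np.array([[np.cos(a),-np.sin(a),0],[np.sin(a),np.cos(a),0],[0,0,1]])
    im=np.zeros(((v1-v0)*S,(u1-u0)*S),np.uint8)
    for b in M[name]:
        q=(proj(n,b@Rz.T+[x,y,z])-[u0,v0]+.5)*S-.5
        h=cv2.convexHull(np.round(q*16).astype(np.float32)).astype(np.int32)
        cv2.fillConvexPoly(im,h,255,shift=4)
    return cv2.resize(im,(u1-u0,v1-v0),interpolation=cv2.INTER_AREA)/255.
def brown(p):
    h=p.astype(float);r=(h[...,0]-h[...,2])/(h.sum(-1)+1)   # chroma
    return r
def fit(names_imgs,name,p0,zfree=False):
    D=[]
    for n,p in names_imgs:
        q=proj(n,np.array([p0[:3]]))[0].astype(int);roi=(max(q[0]-42,0),max(q[1]-42,0),min(q[0]+42,640),min(q[1]+42,400))
        c=brown(p)[roi[1]:roi[3],roi[0]:roi[2]];r=render(n,name,p0,roi)
        bg=np.median(c[r==0]);fg=np.median(c[r>.9]);D.append((n,roi,np.clip((c-bg)/(.7*(fg-bg))-.15,0,1)))
    def cost(v):
        pp=[v[0],v[1],v[3] if zfree else p0[2],v[2]]
        return sum(((render(n,name,pp,roi)-m)**2).sum() for n,roi,m in D)
    best=None
    for a0 in p0[3] if np.ndim(p0[3]) else [p0[3]]:
        x0=np.array([p0[0],p0[1],a0]+([p0[2]] if zfree else []));k=len(x0)
        sx=np.vstack([x0]+[x0+np.eye(k)[i]*[.008,.008,.15,.006][i] for i in range(k)])
        o=minimize(cost,x0,method='Nelder-Mead',options=dict(initial_simplex=sx,xatol=1e-5,fatol=1e-3,maxiter=400))
        if best is None or o.fun<best.fun: best=o
    return np.round(best.x,4),round(best.fun,1)
E
cat > m.py <<'E'
from h import *
I={n:np.load(n+'1.npz')['p'] for n in('side','top')}
G={'stand':(.563,.02,0,-.3),'basket':(.486,.292,.008,0),'spacer':(.58,-.23,0,.8),'plate':(.4,-.14,0,0)}
for k,g in G.items():
    # initial yaw scan
    for a in [g[3]]+([g[3]+1.57,g[3]-.3,g[3]+.3] if k!='basket' else []):
        gg=(*g[:3],a); print(k,round(a,2),*[fit([(n,I[n])],k,gg) for n in I],fit(list(I.items()),k,gg,True))
E
time python3 m.py
```

```text
Traceback (most recent call last):
  File "m.py", line 7, in <module>
    gg=(*g[:3],a); print(k,round(a,2),*[fit([(n,I[n])],k,gg) for n in I],fit(list(I.items()),k,gg,True))
                                                                         ~~~^^^^^^^^^^^^^^^^^^^^^^^^^^^
  File "h.py", line 49, in fit
    o=minimize(cost,x0,method='Nelder-Mead',options=dict(initial_simplex=sx,xatol=1e-5,fatol=1e-3,maxiter=400))
  File "h.py", line 44, in cost
    return sum(((render(n,name,pp,roi)-m)**2).sum() for n,roi,m in D)
  File "h.py", line 44, in <genexpr>
    return sum(((render(n,name,pp,roi)-m)**2).sum() for n,roi,m in D)
                 ~~~~~~^^^^^^^^^^^^^^^
  File "h.py", line 29, in render
    q=(proj(n,b@Rz.T+[x,y,z])-[u0,v0]+.5)*S-.5
       ~~~~^^^^^^^^^^^^^^^^^^
  File "h.py", line 22, in proj
    c=ctrl.calibration(n);q=X@np.array(c['R']).T+np.array(c['t']);q=q@np.array(c['mtx']).T
ValueError: time passes only in moves, steps and waits

real	0m4.784s
user	0m3.614s
sys	0m0.483s
```

```bash
sed -i 's/^from cell import ctrl/from cell import ctrl\nCAL={n:ctrl.calibration(n) for n in ("side","top")}/; s/c=ctrl.calibration(n);/c=CAL[n];/' h.py; time python3 m.py
```

```text
stand -0.3 (array([ 0.5624,  0.0189, -0.3319]), np.float64(71.2)) (array([ 0.5625,  0.0187, -0.3584]), np.float64(20.4)) (array([ 0.5628,  0.0181, -0.3511, -0.0018]), np.float64(90.8))
stand 1.27 (array([0.5624, 0.0171, 1.402 ]), np.float64(574.6)) (array([0.5625, 0.0188, 2.7733]), np.float64(19.9)) (array([ 0.5629,  0.0181,  1.543 , -0.002 ]), np.float64(895.5))
stand -0.6 (array([ 0.5618,  0.0182, -0.3146]), np.float64(68.9)) (array([ 0.5627,  0.0185, -0.3475]), np.float64(21.1)) (array([ 0.5629,  0.0181, -0.3511, -0.0018]), np.float64(89.8))
stand 0.0 (array([ 0.5619,  0.0179, -0.3203]), np.float64(68.8)) (array([ 0.5625,  0.0184, -0.3531]), np.float64(20.2)) (array([ 0.5623,  0.0181, -0.337 , -0.0019]), np.float64(90.2))
basket 0 (array([ 0.4862,  0.2893, -0.0324]), np.float64(138.3)) (array([0.486 , 0.294 , 0.0065]), np.float64(31.1)) (array([ 0.4856,  0.2916, -0.0294,  0.0114]), np.float64(183.4))
spacer 0.8 (array([ 0.579 , -0.2304,  0.5245]), np.float64(331.2)) (array([ 0.5785, -0.2307, -0.6185]), np.float64(2.5)) (array([ 0.5787, -0.231 ,  0.394 , -0.0014]), np.float64(540.0
[... 729 characters left out ...]
ay([ 0.4011, -0.1417,  0.0434,  0.0005]), np.float64(104.7))
plate 1.57 (array([ 0.4023, -0.1435,  2.1089]), np.float64(187.5)) (array([ 0.4008, -0.1425,  2.0659]), np.float64(140.5)) (array([ 4.0210e-01, -1.4170e-01,  1.2347e+00, -5.0000e-04]), np.float64(332.6))
plate -0.3 (array([ 0.4011, -0.1424,  0.0563]), np.float64(87.6)) (array([ 0.401 , -0.1418,  0.0232]), np.float64(14.8)) (array([ 4.009e-01, -1.422e-01,  4.730e-02, -4.000e-04]), np.float64(104.2))
plate 0.3 (array([ 0.4015, -0.1424,  0.0482]), np.float64(88.0)) (array([ 0.4011, -0.142 , -0.0044]), np.float64(13.5)) (array([ 4.012e-01, -1.419e-01,  4.090e-02,  1.000e-04]), np.float64(104.2))
real	0m5.730s
user	0m6.149s
sys	0m0.288s
```

Both views agree within about 1 mm, except the basket's y, which the fences hide. Poses:

| Thing | x, y (m) | Yaw (rad) |
|---|---|---|
| stand | 0.5625, 0.0185 | -0.345 |
| basket | 0.486, 0.292 | 0 |
| spacer | 0.5785, -0.2307 | -0.62 |
| plate | 0.401, -0.142 | 0.035 |

Before reaching, a close crop to check the choice; then I go above the rack.

```bash
python3 -c "
import cv2
a=cv2.imread('pics/side1.png')[270:380,260:420];cv2.imwrite('pics/c.png',cv2.resize(a,None,fx=4,fy=4,interpolation=cv2.INTER_CUBIC))"
```

```text
(no output)
```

View pics/c.png

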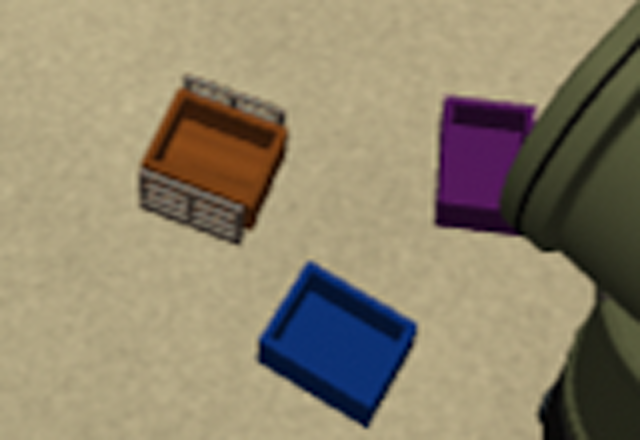

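>>> carry_out:
  plan:
    - {"dp": [0.8, -0.76, -0.35], "twist": -0.06, "jaw": 1}
    - {"dp": [0.8, -0.76, -0.35], "twist": -0.06, "jaw": 1}
    - {"dp": [0.8, -0.76, -0.35], "twist": -0.06, "jaw": 1}

```text
clock: 1.38
eef_pos: [0.3285, 0.4412, 0.3686]
tcp_rot: [0.401, 0.916, -0.002, -0.0]
force: [0.9, 0.3, -0.3]
width: 0.999
gripper_force: 0.0
```

>>> carry_out:
  plan:
    - {"dp": [0.8, -0.76, -0.35], "twist": -0.06, "jaw": 1}
    - {"dp": [0.8, -0.76, -0.35], "twist": -0.06, "jaw": 1}
    - {"dp": [0.8, -0.76, -0.35], "twist": -0.06, "jaw": 1}

```text
clock: 1.75
eef_pos: [0.4081, 0.3661, 0.334]
tcp_rot: [0.565, 0.825, -0.001, -0.0]
force: [-0.7, 1.2, 0.4]
width: 1.0
gripper_force: 0.0
```

>>> carry_out:
  plan:
    - {"dp": [0.79, -0.75, -0.35], "twist": -0.0594, "jaw": 1}
    - {"dp": [0.79, -0.75, -0.35], "twist": -0.0594, "jaw": 1}
    - {"dp": [0.79, -0.75, -0.35], "twist": -0.0594, "jaw": 1}
    - {"dp": [0.79, -0.75, -0.35], "twist": -0.0594, "jaw": 1}

```text
clock: 2.25
eef_pos: [0.4853, 0.2936, 0.3004]
tcp_rot: [0.706, 0.708, 0.001, -0.0]
force: [-0.5, -0.2, 0.2]
width: 0.999
gripper_force: 0.0
```

The crop shows the brown basket between the fences at full pixel (314,310), with blue at (344,354) and purple at (380,307) apart from it. I descend and grip the basket's ends.

>>> carry_out:
  plan:
    - {"dp": [0, 0, -0.5], "jaw": 1}
    - {"dp": [0, 0, -0.7], "jaw": 1}
    - {"dp": [0, 0, -0.9], "jaw": 1}
    - {"dp": [0, 0, -1], "jaw": 1}
    - {"dp": [0, 0, -1], "jaw": 1}
    - {"dp": [0, 0, -1], "jaw": -1}
    - {"dp": [0, 0, -1], "jaw": -1}
    - {"dp": [0, 0, -1], "jaw": -1}
    - {"dp": [0, 0, -1], "jaw": -1}
    - {"dp": [0, 0, -1], "jaw": -1}

```text
invalid input at $.plan[0]: expected keys dp, twist, jaw
```

>>> carry_out:
  plan:
    - {"dp": [0, 0, -0.5], "twist": 0, "jaw": 1}
    - {"dp": [0, 0, -0.7], "twist": 0, "jaw": 1}
    - {"dp": [0, 0, -0.9], "twist": 0, "jaw": 1}
    - {"dp": [0, 0, -1], "twist": 0, "jaw": 1}
    - {"dp": [0, 0, -1], "twist": 0, "jaw": 1}
    - {"dp": [0, 0, -1], "twist": 0, "jaw": -1}
    - {"dp": [0, 0, -1], "twist": 0, "jaw": -1}
    - {"dp": [0, 0, -1], "twist": 0, "jaw": -1}
    - {"dp": [0, 0, -1], "twist": 0, "jaw": -1}
    - {"dp": [0, 0, -1], "twist": 0, "jaw": -1}

```text
clock: 3.5
eef_pos: [0.4861, 0.2924, 0.2005]
tcp_rot: [0.707, 0.707, 0.001, 0.0]
force: [-1.8, 0.8, 5.7]
width: 0.772
gripper_force: 29.5
```

Gripped, opening 70 mm. I lift it and carry it to the open counter at (0.47, 0.15), turned to the stand's yaw.

>>> carry_out:
  plan:
    - {"dp": [0, 0, 0.15], "twist": 0, "jaw": -1}
    - {"dp": [0, 0, 0.4], "twist": 0, "jaw": -1}
    - {"dp": [0, 0, 0.7], "twist": 0, "jaw": -1}
    - {"dp": [0, -0.2, 0.8], "twist": 0, "jaw": -1}
    - {"dp": [0, -0.5, 0.8], "twist": -0.01, "jaw": -1}
    - {"dp": [-0.08, -0.8, 0.8], "twist": -0.03, "jaw": -1}
    - {"dp": [-0.08, -0.8, 0.8], "twist": -0.03, "jaw": -1}

```text
clock: 4.38
eef_pos: [0.4769, 0.2097, 0.2792]
tcp_rot: [0.771, 0.636, -0.002, -0.0]
force: [0.6, 0.9, -0.6]
width: 0.778
gripper_force: 29.5
```

>>> carry_out:
  plan:
    - {"dp": [-0.08, -0.3, 0], "twist": -0.015, "jaw": -1}
    - {"dp": [-0.08, -0.62, 0], "twist": -0.025, "jaw": -1}
    - {"dp": [-0.08, -0.62, -0.3], "twist": -0.025, "jaw": -1}
    - {"dp": [-0.08, -0.62, -0.6], "twist": -0.025, "jaw": -1}
    - {"dp": [-0.08, -0.62, -0.8], "twist": -0.025, "jaw": -1}
    - {"dp": [-0.08, -0.62, -0.84], "twist": -0.025, "jaw": -1}
    - {"dp": [-0.08, -0.62, -0.84], "twist": -0.025, "jaw": -1}

```text
clock: 5.25
eef_pos: [0.4702, 0.1504, 0.1959]
tcp_rot: [0.818, 0.575, 0.0, 0.0]
force: [0.4, 0.9, 0.1]
width: 0.774
gripper_force: 29.5
```

>>> carry_out:
  plan:
    - {"dp": [0, 0, -0.02], "twist": 0, "jaw": -1}
    - {"dp": [0, 0, -0.03], "twist": 0, "jaw": -1}
    - {"dp": [0, 0, -0.04], "twist": 0, "jaw": -1}
    - {"dp": [0, 0, -0.04], "twist": 0, "jaw": -1}

```text
clock: 5.75
eef_pos: [0.47, 0.1503, 0.1925]
tcp_rot: [0.818, 0.575, 0.001, 0.0]
force: [-1.2, -0.5, 5.0]
width: 0.778
gripper_force: 29.5
```

>>> carry_out:
  plan:
    - {"dp": [0, 0, 0], "twist": 0, "jaw": 1}
    - {"dp": [0, 0, 0], "twist": 0, "jaw": 1}
    - {"dp": [0, 0, 0], "twist": 0, "jaw": 1}
    - {"dp": [0, 0, 0.3], "twist": 0, "jaw": 1}
    - {"dp": [0, 0, 0.8], "twist": 0, "jaw": 1}
    - {"dp": [0, 0, 1], "twist": 0.03, "jaw": 1}
    - {"dp": [0, 0, 1], "twist": 0.06, "jaw": 1}
    - {"dp": [0, 0, 1], "twist": 0.09, "jaw": 1}
    - {"dp": [0, 0, 1], "twist": 0.12, "jaw": 1}
    - {"dp": [0, 0, 1], "twist": 0.15, "jaw": 1}
    - {"dp": [0, 0, 1], "twist": 0.18, "jaw": 1}
    - {"dp": [0, 0, 1], "twist": 0.21, "jaw": 1}

```text
clock: 7.25
eef_pos: [0.4698, 0.1503, 0.2916]
tcp_rot: [0.295, 0.956, -0.0, -0.0]
force: [-0.1, -0.2, 0.0]
width: 1.0
gripper_force: 0.0
```

>>> carry_out:
  plan:
    - {"dp": [0, 0, 0], "twist": 0.03, "jaw": 1}
    - {"dp": [0, 0, 0], "twist": 0.04, "jaw": 1}
    - {"dp": [0, 0, 0], "twist": 0.04, "jaw": 1}

```text
clock: 7.62
eef_pos: [0.4698, 0.1503, 0.2916]
tcp_rot: [0.176, 0.984, -0.0, -0.0]
force: [-0.3, 0.5, -0.4]
width: 1.005
gripper_force: 0.0
```

```bash
python3 - <<'E'
from h import *
p,d=grab('side','side2.png')
print(ctrl.read_state()['eef_pos'],ctrl.read_state()['width'],fit([('side',p)],'basket',(.47,.15,0,-.345)),fit([('side',p)],'stand',(.5625,.0185,0,-.345)))
cv2.imwrite('pics/d.png',cv2.resize(p[120:320,200:480,::-1],None,fx=2.4,fy=2.4))
E
```

```text
[0.46984505 0.15028892 0.29163257] 0.9959229528248384 (array([ 0.469 ,  0.1491, -0.4159]), np.float64(173.7)) (array([ 0.5616,  0.0153, -0.2775]), np.float64(573.5))
```

View pics/d.png

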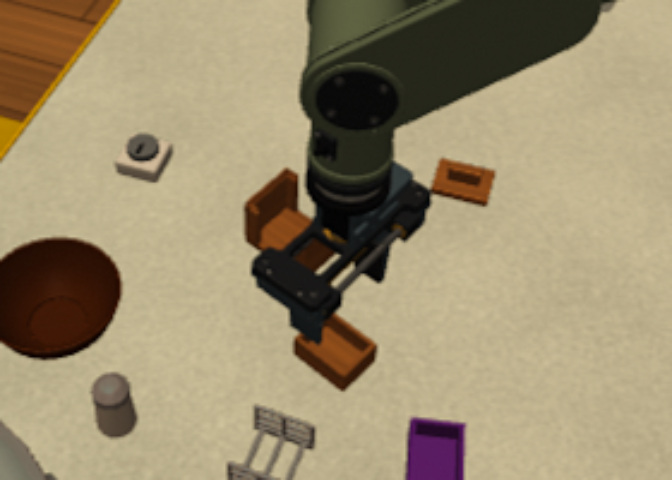

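The basket stands upright on the open counter at crop (335,350), and the rack is empty. I regrip it by the long sides.

>>> carry_out:
  plan:
    - {"dp": [0, 0, -0.4], "twist": 0, "jaw": 1}
    - {"dp": [0, 0, -0.7], "twist": 0, "jaw": 1}
    - {"dp": [0, 0, -0.9], "twist": 0, "jaw": 1}
    - {"dp": [0, 0, -0.95], "twist": 0, "jaw": 1}
    - {"dp": [0, 0, -0.95], "twist": 0, "jaw": 1}
    - {"dp": [0, 0, -0.95], "twist": 0, "jaw": -1}
    - {"dp": [0, 0, -0.95], "twist": 0, "jaw": -1}
    - {"dp": [0, 0, -0.95], "twist": 0, "jaw": -1}
    - {"dp": [0, 0, -0.95], "twist": 0, "jaw": -1}
    - {"dp": [0, 0, -0.95], "twist": 0, "jaw": -1}
    - {"dp": [0, 0, -0.95], "twist": 0, "jaw": -1}

```text
clock: 9.05
eef_pos: [0.4699, 0.1503, 0.197]
tcp_rot: [0.175, 0.984, 0.0, 0.0]
force: [-0.7, -0.6, 2.7]
width: 0.592
gripper_force: 29.8
```

>>> carry_out:
  plan:
    - {"dp": [0, 0, 0.2], "twist": 0, "jaw": -1}
    - {"dp": [0, 0, 0.6], "twist": 0, "jaw": -1}
    - {"dp": [0, 0, 1], "twist": 0, "jaw": -1}
    - {"dp": [0, 0, 1], "twist": 0, "jaw": -1}
    - {"dp": [0, 0, 1], "twist": 0, "jaw": -1}

```text
clock: 9.68
eef_pos: [0.4694, 0.1501, 0.296]
tcp_rot: [0.175, 0.984, -0.0, -0.001]
force: [-0.1, 0.1, -1.6]
width: 0.592
gripper_force: 29.8
```

>>> carry_out:
  plan:
    - {"dp": [0.2, -0.3, 0], "twist": 0, "jaw": -1}
    - {"dp": [0.48, -0.7, 0], "twist": 0, "jaw": -1}
    - {"dp": [0.48, -0.7, 0], "twist": 0, "jaw": -1}

```text
clock: 10.05
eef_pos: [0.5189, 0.0784, 0.2949]
tcp_rot: [0.177, 0.984, -0.001, -0.001]
force: [0.5, 0.3, -0.8]
width: 0.597
gripper_force: 29.8
```

>>> carry_out:
  plan:
    - {"dp": [0.25, -0.4, 0], "twist": 0, "jaw": -1}
    - {"dp": [0.45, -0.62, 0], "twist": 0, "jaw": -1}
    - {"dp": [0.45, -0.62, 0], "twist": 0, "jaw": -1}
    - {"dp": [0.45, -0.62, 0], "twist": 0, "jaw": -1}

```text
clock: 10.55
eef_pos: [0.5619, 0.0191, 0.2956]
tcp_rot: [0.175, 0.985, 0.0, -0.002]
force: [0.6, -0.8, -0.8]
width: 0.592
gripper_force: 29.8
```

```bash
python3 - <<'E'
from h import *
s=ctrl.read_state();print(s['eef_pos'],s['tcp_rot'])
p,d=grab('side','side3.png');np.savez('side3.npz',p=p,d=d)
o=p[:,:,::-1].copy()
# overlay predicted held basket (green) and stand (cyan) outlines
z=s['eef_pos'][2]-.197
for nm,pp,c in(('basket',(s['eef_pos'][0],s['eef_pos'][1],z,-.345),(0,255,0)),('stand',(.5625,.0185,0,-.345),(255,255,0))):
    m=(render('side',nm,pp,(0,0,640,400))>.5).astype(np.uint8)
    cs,_=cv2.findContours(cv2.resize(m,None,fx=5,fy=5),cv2.RETR_EXTERNAL,cv2.CHAIN_APPROX_NONE)
    if nm=='basket': A=cs
    else: B=cs
u=cv2.resize(o,None,fx=5,fy=5,interpolation=cv2.INTER_CUBIC)
cv2.drawContours(u,A,-1,(0,255,0),1);cv2.drawContours(u,B,-1,(255,255,0),1)
cv2.imwrite('pics/e.png',u[5*140:5*260,5*250:5*400])
E
```

```text
[0.56187125 0.01913124 0.29562577] [ 1.75303003e-01  9.84513032e-01  1.45194031e-05 -1.71683261e-03]
```

View pics/e.png

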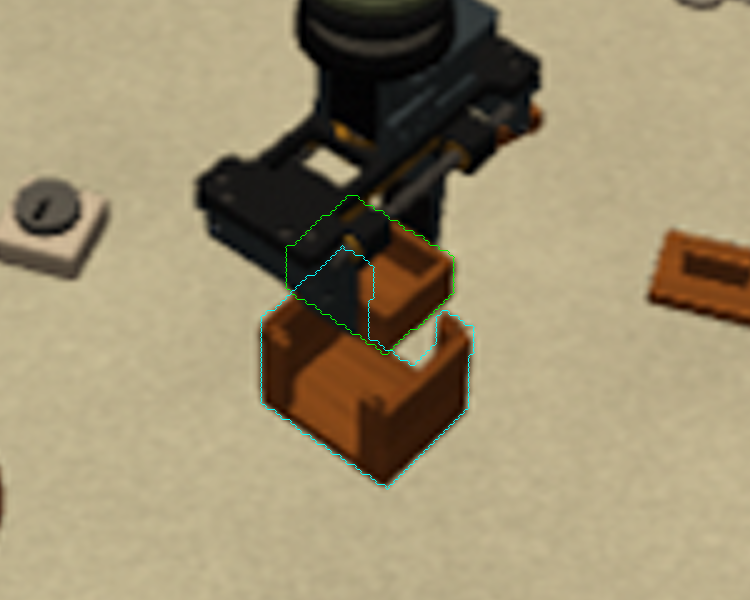

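The predicted outlines match: the held basket's near corner is at crop (385,350) and the stand's base corner at (387,487). I lower it.

>>> carry_out:
  plan:
    - {"dp": [0.005, -0.005, -0.2], "twist": 0, "jaw": -1}
    - {"dp": [0.005, -0.005, -0.35], "twist": 0, "jaw": -1}
    - {"dp": [0.005, -0.005, -0.5], "twist": 0, "jaw": -1}
    - {"dp": [0.005, -0.005, -0.65], "twist": 0, "jaw": -1}
    - {"dp": [0.005, -0.005, -0.78], "twist": 0, "jaw": -1}
    - {"dp": [0.005, -0.005, -0.82], "twist": 0, "jaw": -1}
    - {"dp": [0.005, -0.005, -0.82], "twist": 0, "jaw": -1}

```text
clock: 11.48
eef_pos: [0.5635, 0.0177, 0.2146]
tcp_rot: [0.176, 0.984, 0.0, -0.0]
force: [0.5, -1.0, 0.4]
width: 0.594
gripper_force: 29.8
```

>>> carry_out:
  plan:
    - {"dp": [0, 0, -0.02], "twist": 0, "jaw": -1}
    - {"dp": [0, 0, -0.04], "twist": 0, "jaw": -1}
    - {"dp": [0, 0, -0.06], "twist": 0, "jaw": -1}
    - {"dp": [0, 0, -0.06], "twist": 0, "jaw": -1}

```text
clock: 11.98
eef_pos: [0.5633, 0.0178, 0.2087]
tcp_rot: [0.175, 0.984, 0.0, -0.0]
force: [-0.2, -1.1, -1.5]
width: 0.592
gripper_force: 29.8
```

>>> carry_out:
  plan:
    - {"dp": [-0.006, 0.006, -0.01], "twist": 0, "jaw": -1}
    - {"dp": [-0.006, 0.006, -0.02], "twist": 0, "jaw": -1}
    - {"dp": [-0.006, 0.006, -0.02], "twist": 0, "jaw": -1}
    - {"dp": [-0.006, 0.006, -0.02], "twist": 0, "jaw": -1}

```text
clock: 12.48
eef_pos: [0.5627, 0.0185, 0.207]
tcp_rot: [0.175, 0.984, 0.0, 0.0]
force: [-0.7, -0.1, 3.3]
width: 0.596
gripper_force: 29.8
```

Touchdown. I release, rise, take a quick look, and go on to the spacer.

>>> carry_out:
  plan:
    - {"dp": [0, 0, 0], "twist": 0, "jaw": 1}
    - {"dp": [0, 0, 0], "twist": 0, "jaw": 1}
    - {"dp": [0, 0, 0], "twist": 0, "jaw": 1}
    - {"dp": [0, 0, 0.3], "twist": 0, "jaw": 1}
    - {"dp": [0, 0, 0.7], "twist": 0, "jaw": 1}
    - {"dp": [0, 0, 1], "twist": 0, "jaw": 1}
    - {"dp": [0, 0, 1], "twist": 0, "jaw": 1}

```text
clock: 13.35
eef_pos: [0.5634, 0.0184, 0.309]
tcp_rot: [0.175, 0.984, 0.001, 0.003]
force: [-0.5, 0.5, -0.7]
width: 1.001
gripper_force: 0.0
```

>>> carry_out:
  plan:
    - {"dp": [0.05, -0.4, 0], "twist": -0.02, "jaw": 1}
    - {"dp": [0.05, -0.9, 0], "twist": -0.02, "jaw": 1}
    - {"dp": [0.05, -0.9, 0], "twist": -0.02, "jaw": 1}

```text
clock: 13.72
eef_pos: [0.5674, -0.0741, 0.3051]
tcp_rot: [0.239, 0.971, -0.0, -0.001]
force: [-0.4, -0.1, 0.1]
width: 0.999
gripper_force: 0.0
```

>>> carry_out:
  plan:
    - {"dp": [0.05, -0.4, 0], "twist": -0.0238, "jaw": 1}
    - {"dp": [0.05, -0.9, 0], "twist": -0.0238, "jaw": 1}
    - {"dp": [0.05, -0.9, 0], "twist": -0.0238, "jaw": 1}

```text
clock: 14.1
eef_pos: [0.5726, -0.1633, 0.3054]
tcp_rot: [0.31, 0.951, -0.0, -0.001]
force: [1.1, 0.9, -0.4]
width: 0.997
gripper_force: 0.0
```

>>> carry_out:
  plan:
    - {"dp": [0.06, -0.4, 0], "twist": 0, "jaw": 1}
    - {"dp": [0.06, -0.69, 0], "twist": 0, "jaw": 1}
    - {"dp": [0.06, -0.69, 0], "twist": 0, "jaw": 1}
    - {"dp": [0.06, -0.69, 0], "twist": 0, "jaw": 1}

```text
clock: 14.6
eef_pos: [0.5788, -0.229, 0.306]
tcp_rot: [0.308, 0.951, 0.001, -0.001]
force: [0.2, 0.3, 0.5]
width: 1.002
gripper_force: 0.0
```

```bash
python3 - <<'E'
from h import *
print(ctrl.read_state()['eef_pos'],ctrl.read_state()['tcp_rot'])
p,d=grab('side'); t,dt=grab('top')
a=cv2.resize(p[150:260,260:400,::-1],None,fx=5,fy=5,interpolation=cv2.INTER_CUBIC)
cv2.imwrite('pics/f.png',a)
P=cloud('top',dt).reshape(-1,3);c,s=np.cos(-.345),np.sin(-.345)
q=(P-[.5625,.0185,0])@np.array([[c,-s,0],[s,c,0],[0,0,1]])
for n,m in(('floor',(abs(q[:,0])<25)&(abs(q[:,1])<18)),('rimx',(abs(abs(q[:,0])-32.5e-3)<.002)&(abs(q[:,1])<.02))):
    if n=='floor': m=(abs(q[:,0])<.025)&(abs(q[:,1])<.018)
    k=q[m];print(n,len(k),np.round(np.median(k,0),4), [round(float(np.median(k[(k[:,0]*sg>0)][:,2])),4) for sg in(-1,1)])
E
```

```text
[ 0.57875377 -0.22900115  0.30603216] [ 3.08465650e-01  9.51234839e-01  5.87537895e-04 -9.37096834e-04]
floor 203 [-0.0001 -0.0001  0.0157] [0.0158, 0.0157]
rimx 38 [-0.0308  0.001   0.0407] [0.04, 0.0413]
```

View pics/f.png

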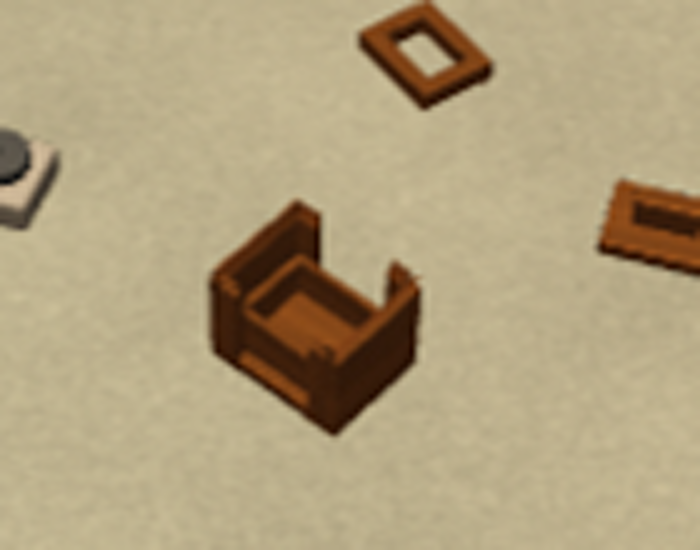

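The basket is seated: its floor measures 15.7 mm and its rim 40.7 mm, level. In the crop it sits square inside the stand at (310,310), with the spacer at (427,53). Now the spacer.

>>> carry_out:
  plan:
    - {"dp": [0, 0, -0.5], "twist": 0, "jaw": 1}
    - {"dp": [0, 0, -0.8], "twist": 0, "jaw": 1}
    - {"dp": [0, 0, -0.95], "twist": 0, "jaw": 1}
    - {"dp": [0, 0, -0.95], "twist": 0, "jaw": 1}
    - {"dp": [0, 0, -0.95], "twist": 0, "jaw": 1}

```text
clock: 15.32
eef_pos: [0.5794, -0.2306, 0.2132]
tcp_rot: [0.309, 0.951, -0.0, 0.001]
force: [0.1, -0.1, 0.3]
width: 0.998
gripper_force: 0.0
```

>>> carry_out:
  plan:
    - {"dp": [-0.007, 0, -0.1], "twist": 0, "jaw": 1}
    - {"dp": [-0.007, 0, -0.18], "twist": 0, "jaw": 1}
    - {"dp": [-0.007, 0, -0.18], "twist": 0, "jaw": 1}
    - {"dp": [-0.007, 0, -0.18], "twist": 0, "jaw": -1}
    - {"dp": [-0.007, 0, -0.18], "twist": 0, "jaw": -1}
    - {"dp": [-0.007, 0, -0.18], "twist": 0, "jaw": -1}
    - {"dp": [-0.007, 0, -0.18], "twist": 0, "jaw": -1}
    - {"dp": [-0.007, 0, -0.18], "twist": 0, "jaw": -1}
    - {"dp": [-0.007, 0, -0.18], "twist": 0, "jaw": -1}

```text
clock: 16.45
eef_pos: [0.5781, -0.2306, 0.1939]
tcp_rot: [0.309, 0.951, 0.0, 0.0]
force: [-0.3, -0.2, 0.3]
width: 0.591
gripper_force: 29.9
```

>>> carry_out:
  plan:
    - {"dp": [0, 0, 0.2], "twist": 0, "jaw": -1}
    - {"dp": [0, 0, 0.6], "twist": 0, "jaw": -1}
    - {"dp": [0, 0, 1], "twist": 0, "jaw": -1}
    - {"dp": [0, 0.3, 1], "twist": 0.01, "jaw": -1}
    - {"dp": [-0.05, 0.8, 1], "twist": 0.02, "jaw": -1}
    - {"dp": [-0.05, 0.8, 1], "twist": 0.02, "jaw": -1}

```text
clock: 17.2
eef_pos: [0.5725, -0.148, 0.2937]
tcp_rot: [0.247, 0.969, 0.0, -0.001]
force: [-0.5, -0.4, -0.2]
width: 0.589
gripper_force: 29.9
```

>>> carry_out:
  plan:
    - {"dp": [-0.05, 0.5, 0], "twist": 0.0238, "jaw": -1}
    - {"dp": [-0.05, 0.9, 0], "twist": 0.0238, "jaw": -1}
    - {"dp": [-0.05, 0.9, 0], "twist": 0.0238, "jaw": -1}

```text
clock: 17.58
eef_pos: [0.5681, -0.0591, 0.2937]
tcp_rot: [0.174, 0.985, 0.0, -0.0]
force: [-0.1, -1.1, -0.9]
width: 0.592
gripper_force: 29.9
```

>>> carry_out:
  plan:
    - {"dp": [-0.05, 0.4, 0], "twist": 0, "jaw": -1}
    - {"dp": [-0.05, 0.79, 0], "twist": 0, "jaw": -1}
    - {"dp": [-0.05, 0.79, 0], "twist": 0, "jaw": -1}
    - {"dp": [-0.05, 0.79, 0], "twist": 0, "jaw": -1}
    - {"dp": [-0.05, 0.79, 0], "twist": 0, "jaw": -1}

```text
clock: 18.2
eef_pos: [0.5633, 0.017, 0.2937]
tcp_rot: [0.176, 0.984, -0.0, 0.0]
force: [0.1, 0.6, -0.9]
width: 0.589
gripper_force: 29.9
```

```bash
python3 - <<'E'
from h import *
s=ctrl.read_state();e=s['eef_pos'];r=s['tcp_rot'];print(e,2*np.arctan2(r[1],r[0])-np.pi)
p,d=grab('side','side4.png')
o=cv2.resize(p[:,:,::-1],None,fx=5,fy=5,interpolation=cv2.INTER_CUBIC)
for nm,pp,c in(('spacer',(e[0],e[1],e[2]-.194,-.345),(0,255,0)),('stand',(.5625,.0185,0,-.345),(255,255,0))):
    m=(render('side',nm,pp,(0,0,640,400))>.5).astype(np.uint8)
    cs,_=cv2.findContours(cv2.resize(m,None,fx=5,fy=5),cv2.RETR_LIST,cv2.CHAIN_APPROX_NONE);cv2.drawContours(o,cs,-1,c,1)
cv2.imwrite('pics/g.png',o[5*140:5*260,5*250:5*400])
E
```

```text
[0.56329638 0.01702436 0.29371672] -0.35434852303893116
```

View pics/g.png

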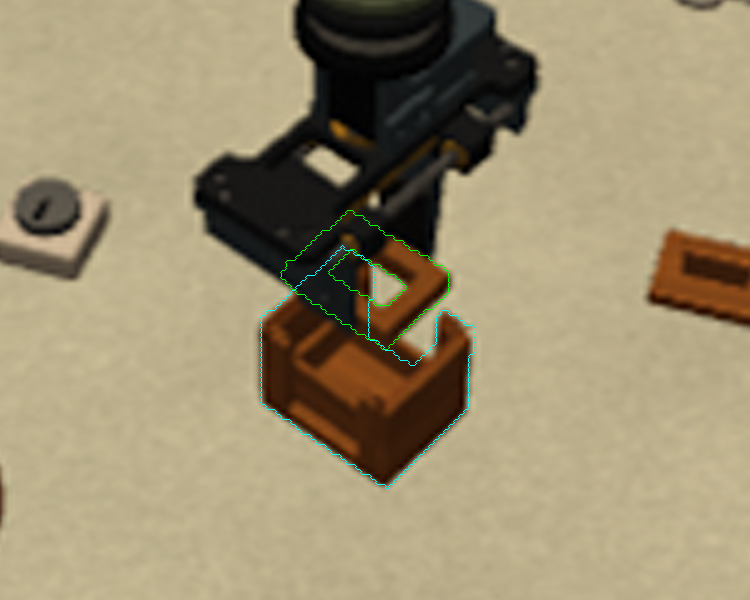

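The held spacer matches its predicted outline (corner at crop (387,349)). I correct by (-0.8, +1.5) mm and lower.

>>> carry_out:
  plan:
    - {"dp": [-0.008, 0.014, 0], "twist": 0, "jaw": -1}
    - {"dp": [-0.008, 0.014, -0.12], "twist": 0, "jaw": -1}
    - {"dp": [-0.008, 0.014, -0.25], "twist": 0, "jaw": -1}
    - {"dp": [-0.008, 0.014, -0.38], "twist": 0, "jaw": -1}
    - {"dp": [-0.008, 0.014, -0.5], "twist": 0, "jaw": -1}
    - {"dp": [-0.008, 0.014, -0.56], "twist": 0, "jaw": -1}
    - {"dp": [-0.008, 0.014, -0.56], "twist": 0, "jaw": -1}
    - {"dp": [-0.008, 0.014, -0.56], "twist": 0, "jaw": -1}

```text
clock: 19.25
eef_pos: [0.5625, 0.0198, 0.2381]
tcp_rot: [0.175, 0.984, 0.0, 0.0]
force: [-0.3, 0.2, -0.2]
width: 0.588
gripper_force: 29.9
```

>>> carry_out:
  plan:
    - {"dp": [0, 0, -0.01], "twist": 0, "jaw": -1}
    - {"dp": [0, 0, -0.02], "twist": 0, "jaw": -1}
    - {"dp": [0, 0, -0.03], "twist": 0, "jaw": -1}
    - {"dp": [0, 0, -0.03], "twist": 0, "jaw": -1}

```text
clock: 19.75
eef_pos: [0.5623, 0.0198, 0.2347]
tcp_rot: [0.175, 0.984, 0.0, -0.0]
force: [-0.3, 0.0, -0.3]
width: 0.59
gripper_force: 29.9
```

>>> carry_out:
  plan:
    - {"dp": [0, -0.012, -0.005], "twist": 0, "jaw": -1}
    - {"dp": [0, -0.012, -0.01], "twist": 0, "jaw": -1}
    - {"dp": [0, -0.012, -0.015], "twist": 0, "jaw": -1}
    - {"dp": [0, -0.012, -0.015], "twist": 0, "jaw": -1}

```text
clock: 20.25
eef_pos: [0.5623, 0.0185, 0.2339]
tcp_rot: [0.175, 0.984, -0.0, 0.0]
force: [-2.1, -0.1, 5.6]
width: 0.586
gripper_force: 29.9
```

Touchdown. I release, rise, and go to the plate.

>>> carry_out:
  plan:
    - {"dp": [0, 0, 0], "twist": 0, "jaw": 1}
    - {"dp": [0, 0, 0], "twist": 0, "jaw": 1}
    - {"dp": [0, 0, 0], "twist": 0, "jaw": 1}
    - {"dp": [0, 0, 0.3], "twist": 0, "jaw": 1}
    - {"dp": [0, 0, 0.7], "twist": 0, "jaw": 1}
    - {"dp": [0, 0, 0.8], "twist": 0, "jaw": 1}

```text
clock: 21.0
eef_pos: [0.5629, 0.0186, 0.3156]
tcp_rot: [0.175, 0.984, 0.001, 0.002]
force: [-0.8, 0.5, -0.2]
width: 0.998
gripper_force: 0.0
```

>>> carry_out:
  plan:
    - {"dp": [-0.3, -0.3, 0], "twist": 0.03, "jaw": 0.5}
    - {"dp": [-0.8, -0.8, 0], "twist": 0.03, "jaw": 0.2}
    - {"dp": [-0.8, -0.8, 0], "twist": 0.03, "jaw": 0.2}

```text
clock: 21.38
eef_pos: [0.4795, -0.0628, 0.3121]
tcp_rot: [0.083, 0.997, -0.0, -0.002]
force: [1.0, -0.6, -0.4]
width: 0.701
gripper_force: 0.0
```

>>> carry_out:
  plan:
    - {"dp": [-0.4, -0.4, 0], "twist": 0.03, "jaw": 0}
    - {"dp": [-0.81, -0.8, 0], "twist": 0.0305, "jaw": 0}
    - {"dp": [-0.81, -0.8, 0], "twist": 0.0305, "jaw": 0}
    - {"dp": [-0.81, -0.8, 0], "twist": 0.0305, "jaw": 0}

```text
clock: 21.88
eef_pos: [0.4019, -0.1414, 0.3131]
tcp_rot: [-0.013, 1.0, 0.0, 0.0]
force: [-0.2, 0.5, 0.8]
width: 0.497
gripper_force: 0.0
```

```bash
python3 - <<'E'
from h import *
s=ctrl.read_state();e=s['eef_pos'];r=s['tcp_rot'];print(e,2*np.arctan2(r[1],r[0])-np.pi,s['width'])
p,d=grab('side','side5.png');t,dt=grab('top')
P=cloud('top',dt).reshape(-1,3);c,sn=np.cos(-.345),np.sin(-.345)
q=(P-[.5625,.0185,0])@np.array([[c,-sn,0],[sn,c,0],[0,0,1]])
for n,m in(('x-',abs(q[:,0]+.029)<.004),('x+',abs(q[:,0]-.029)<.004)):
    k=q[m&(abs(q[:,1])<.02)];print(n,len(k),np.round(np.median(k[:,2]),4))
for n,m in(('y-',abs(q[:,1]+.021)<.004),('y+',abs(q[:,1]-.021)<.004)):
    k=q[m&(abs(q[:,0])<.02)];print(n,len(k),np.round(np.median(k[:,2]),4))
cv2.imwrite('pics/i.png',cv2.resize(p[140:260,260:420,::-1],None,fx=4.5,fy=4.5,interpolation=cv2.INTER_CUBIC))
E
```

```text
[ 0.40190029 -0.14138867  0.3131105 ] 0.026634703775935797 0.4965038199607656
x- 38 0.0549
x+ 38 0.0553
y- 39 0.0545
y+ 43 0.0546
```

View pics/i.png

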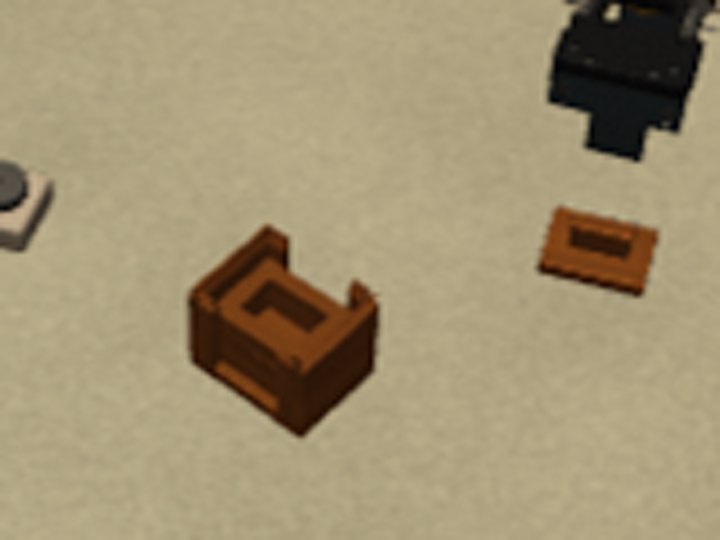

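The spacer is seated flat: all four bars measure 54.5–55.3 mm. In the crop it lies square in the stand at (285,305), with the plate at (600,250) below the gripper. I take the plate by its rib.

>>> carry_out:
  plan:
    - {"dp": [-0.007, 0, -0.5], "twist": 0.001, "jaw": 0}
    - {"dp": [-0.007, 0, -0.8], "twist": 0.001, "jaw": 0}
    - {"dp": [-0.007, 0, -0.95], "twist": 0.001, "jaw": 0}
    - {"dp": [-0.007, 0, -0.95], "twist": 0.001, "jaw": 0}
    - {"dp": [-0.007, 0, -0.95], "twist": 0.001, "jaw": 0}

```text
clock: 22.6
eef_pos: [0.4015, -0.1411, 0.2187]
tcp_rot: [-0.017, 1.0, -0.0, 0.001]
force: [-0.5, 0.1, 0.4]
width: 0.503
gripper_force: 0.0
```

>>> carry_out:
  plan:
    - {"dp": [-0.004, -0.007, -0.08], "twist": 0, "jaw": 0}
    - {"dp": [-0.004, -0.007, -0.15], "twist": 0, "jaw": 0}
    - {"dp": [-0.004, -0.007, -0.15], "twist": 0, "jaw": 0}
    - {"dp": [-0.004, -0.007, -0.15], "twist": 0, "jaw": -1}
    - {"dp": [-0.004, -0.007, -0.15], "twist": 0, "jaw": -1}
    - {"dp": [-0.004, -0.007, -0.15], "twist": 0, "jaw": -1}
    - {"dp": [-0.004, -0.007, -0.15], "twist": 0, "jaw": -1}
    - {"dp": [-0.004, -0.007, -0.15], "twist": 0, "jaw": -1}

```text
clock: 23.6
eef_pos: [0.4002, -0.1421, 0.2034]
tcp_rot: [-0.017, 1.0, -0.0, 0.0]
force: [-0.0, 0.3, 1.4]
width: 0.152
gripper_force: 30.0
```

>>> carry_out:
  plan:
    - {"dp": [0, 0, 0.2], "twist": 0, "jaw": -1}
    - {"dp": [0, 0, 0.6], "twist": 0, "jaw": -1}
    - {"dp": [0, 0, 0.95], "twist": 0, "jaw": -1}
    - {"dp": [0.3, 0.3, 0.95], "twist": -0.015, "jaw": -1}
    - {"dp": [0.8, 0.8, 0.95], "twist": -0.03, "jaw": -1}
    - {"dp": [0.8, 0.8, 0.95], "twist": -0.03, "jaw": -1}
    - {"dp": [0.8, 0.8, 0.95], "twist": -0.03, "jaw": -1}

```text
clock: 24.48
eef_pos: [0.48, -0.0618, 0.2978]
tcp_rot: [0.076, 0.997, -0.0, -0.001]
force: [-0.6, -0.1, -0.6]
width: 0.155
gripper_force: 30.0
```

>>> carry_out:
  plan:
    - {"dp": [0.4, 0.4, 0], "twist": -0.02, "jaw": -1}
    - {"dp": [0.81, 0.81, 0], "twist": -0.031, "jaw": -1}
    - {"dp": [0.81, 0.81, 0], "twist": -0.031, "jaw": -1}
    - {"dp": [0.81, 0.81, 0], "twist": -0.031, "jaw": -1}
    - {"dp": [0.81, 0.81, 0], "twist": -0.031, "jaw": -1}

```text
clock: 25.1
eef_pos: [0.56, 0.0175, 0.2981]
tcp_rot: [0.175, 0.985, -0.0, -0.001]
force: [0.1, -0.4, -0.3]
width: 0.15
gripper_force: 30.0
```

```bash
python3 - <<'E'
from h import *
s=ctrl.read_state();e=s['eef_pos'];r=s['tcp_rot'];print(e,2*np.arctan2(r[1],r[0])-np.pi)
p,d=grab('side','side6.png')
o=cv2.resize(p[:,:,::-1],None,fx=5,fy=5,interpolation=cv2.INTER_CUBIC)
for nm,pp,c in(('plate',(e[0]+.0007,e[1]-.0003,e[2]-.2034,-.35),(0,255,0)),('stand',(.5625,.0185,0,-.345),(255,255,0))):
    m=(render('side',nm,pp,(0,0,640,400))>.5).astype(np.uint8)
    cs,_=cv2.findContours(cv2.resize(m,None,fx=5,fy=5),cv2.RETR_LIST,cv2.CHAIN_APPROX_NONE);cv2.drawContours(o,cs,-1,c,1)
cv2.imwrite('pics/j.png',o[5*140:5*260,5*250:5*400])
E
```

```text
[0.55996451 0.01753261 0.2981362 ] -0.3510284494101943
```

View pics/j.png

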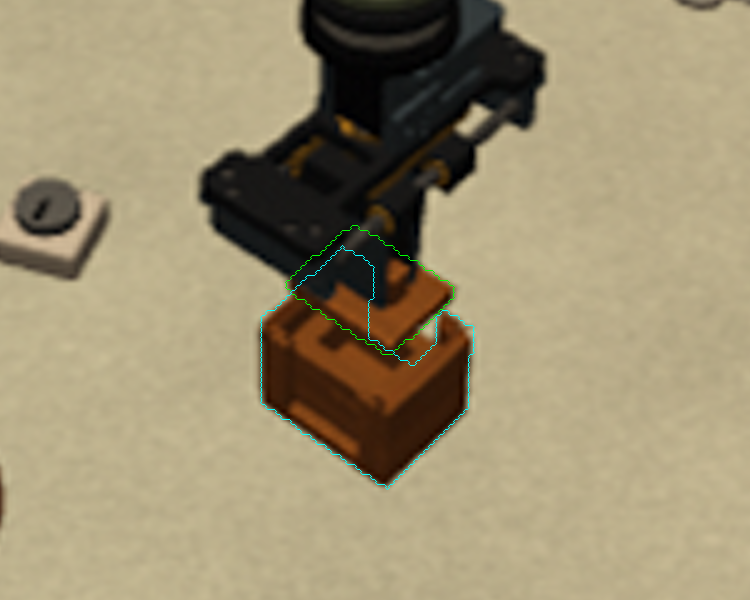

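The plate follows its predicted outline (corner at crop (390,353)). I correct by (+1.8, +1.3) mm and lower.

>>> carry_out:
  plan:
    - {"dp": [0.018, 0.013, 0], "twist": 0, "jaw": -1}
    - {"dp": [0.018, 0.013, 0], "twist": 0, "jaw": -1}
    - {"dp": [0.018, 0.013, -0.12], "twist": 0, "jaw": -1}
    - {"dp": [0.018, 0.013, -0.24], "twist": 0, "jaw": -1}
    - {"dp": [0.018, 0.013, -0.34], "twist": 0, "jaw": -1}
    - {"dp": [0.018, 0.013, -0.36], "twist": 0, "jaw": -1}
    - {"dp": [0.018, 0.013, -0.36], "twist": 0, "jaw": -1}
    - {"dp": [0.018, 0.013, -0.36], "twist": 0, "jaw": -1}

```text
clock: 26.15
eef_pos: [0.5631, 0.0202, 0.2626]
tcp_rot: [0.174, 0.985, 0.0, 0.0]
force: [0.2, -0.3, -0.3]
width: 0.152
gripper_force: 30.0
```

>>> carry_out:
  plan:
    - {"dp": [0, 0, -0.01], "twist": 0, "jaw": -1}
    - {"dp": [0, 0, -0.02], "twist": 0, "jaw": -1}
    - {"dp": [0, 0, -0.03], "twist": 0, "jaw": -1}
    - {"dp": [0, 0, -0.03], "twist": 0, "jaw": -1}

```text
clock: 26.65
eef_pos: [0.563, 0.0202, 0.2592]
tcp_rot: [0.174, 0.985, 0.0, -0.0]
force: [-0.1, 1.0, -0.8]
width: 0.151
gripper_force: 30.0
```

>>> carry_out:
  plan:
    - {"dp": [-0.012, -0.014, -0.005], "twist": 0, "jaw": -1}
    - {"dp": [-0.012, -0.014, -0.012], "twist": 0, "jaw": -1}
    - {"dp": [-0.012, -0.014, -0.02], "twist": 0, "jaw": -1}
    - {"dp": [-0.012, -0.014, -0.024], "twist": 0, "jaw": -1}
    - {"dp": [-0.012, -0.014, -0.024], "twist": 0, "jaw": -1}

```text
clock: 27.28
eef_pos: [0.5618, 0.0188, 0.2574]
tcp_rot: [0.174, 0.985, 0.0, 0.0]
force: [-2.4, 0.0, 5.5]
width: 0.15
gripper_force: 30.0
```

Touchdown. I release, opening only partway, rise and move aside to look.

>>> carry_out:
  plan:
    - {"dp": [0, 0, 0], "twist": 0, "jaw": -0.4}
    - {"dp": [0, 0, 0], "twist": 0, "jaw": -0.4}
    - {"dp": [0, 0, 0], "twist": 0, "jaw": -0.4}
    - {"dp": [0, 0, 0.2], "twist": 0, "jaw": -0.4}
    - {"dp": [0, 0, 0.5], "twist": 0, "jaw": -0.4}
    - {"dp": [0, 0, 0.9], "twist": 0, "jaw": -0.4}
    - {"dp": [-0.5, 0, 0.9], "twist": 0, "jaw": -0.4}
    - {"dp": [-1, 0, 0.9], "twist": 0, "jaw": -0.4}
    - {"dp": [-1, 0, 0.9], "twist": 0, "jaw": -0.4}

```text
clock: 28.4
eef_pos: [0.4585, 0.0188, 0.3466]
tcp_rot: [0.174, 0.985, -0.0, -0.001]
force: [1.1, 0.6, 0.4]
width: 0.3
gripper_force: 0.0
```

>>> carry_out:
  plan:
    - {"dp": [-0.5, -0.5, 0], "twist": 0, "jaw": -0.4}
    - {"dp": [-0.5, -1, 0], "twist": 0, "jaw": -0.4}
    - {"dp": [-0.5, -1, 0], "twist": 0, "jaw": -0.4}
    - {"dp": [-0.5, -1, 0], "twist": 0, "jaw": -0.4}

```text
clock: 28.9
eef_pos: [0.4126, -0.0813, 0.3469]
tcp_rot: [0.174, 0.985, 0.0, 0.0]
force: [-0.3, 0.5, -0.5]
width: 0.298
gripper_force: 0.0
```

```bash
python3 - <<'E'
from h import *
s=ctrl.read_state();print(s['eef_pos'],s['clock'])
p,d=grab('side','side7.png');t,dt=grab('top')
P=cloud('top',dt).reshape(-1,3);c,sn=np.cos(-.345),np.sin(-.345)
q=(P-[.5625,.0185,0])@np.array([[c,-sn,0],[sn,c,0],[0,0,1]])
A,B,C=q.T
for n,m in(('x-',(abs(A+.028)<.004)&(abs(B)<.02)),('x+',(abs(A-.028)<.004)&(abs(B)<.02)),('y-',(abs(B+.019)<.004)&(abs(A)<.02)),('y+',(abs(B-.019)<.004)&(abs(A)<.02)),('rib',(abs(A)<.015)&(abs(B)<.004))):
    print(n,m.sum(),np.round(np.median(C[m]),4))
cv2.imwrite('pics/k.png',cv2.resize(p[140:260,260:420,::-1],None,fx=4.5,fy=4.5,interpolation=cv2.INTER_CUBIC))
E
```

```text
[ 0.4125785  -0.08125417  0.34693948] 28.9
x- 39 0.0652
x+ 39 0.0644
y- 38 0.0656
y+ 40 0.0642
rib 30 0.0846
```

View pics/k.png

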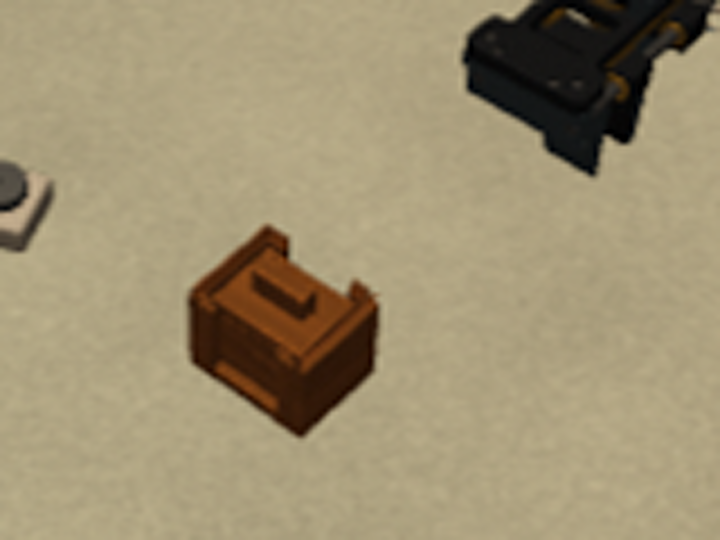

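The plate sits level at 64–65.6 mm, with the rib top at 84.6 mm. In the crop it lies square in the stand at (285,290), rib up, and the gripper is clear. I hand it in.

```bash
python3 -c "
from cell import ctrl
print(ctrl.close_job())"
```

```text
the job is handed in; nothing more can be done
None
```

The tofu press is back together in its stand: basket, spacer frame, then plate with its grip up, each lowered to touch and measured level; handed in at about 29 s of the 72 s limit, judgement not shown to me.

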